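Seat the fitting with the guarded lever press

TASK

One of the two nests of the small guarded lever press holds a black push-in fitting, the other a bolt standing on its head. With the fingertips, reach down through the guard window of the fitting's lever and press its round pad fully down to the stop for a moment so that the fitting is pressed down into its seat, then let the lever come back up and withdraw. Do not touch the guard frame, do not press the bolt's lever, do not touch or pick up the fitting or the bolt, and leave everything else on the bench where it is.

Things in the scene. Friction and masses are not known exactly. Their poses are not given: they have to be found in the camera images.
- press: The press: an aluminium base plate 240 x 240 x 12 mm fixed to the bench, with two equal stations side by side, left (+y) and right (-y). Origin on the bench surface; x points from the front (fittings) to the rear (hinges), y to the left, z up; the plate spans x -130 to 110 mm, y -120 to 120 mm. Levers, nests and windows of the stations lie at y = +55 and y = -55 mm. Nests are at x = -100 mm, in front of the guard. Hinge axes of the levers lie along y at x = 80 mm, z = 85 mm.
- guard: The guard frame, a flat grey sheet 185 x 240 mm, 5 mm thick, on four posts of 12 mm diameter at x = -72 and 95 mm, y = +-110 mm. Origin in its top face 125 mm above the bench, straight above the press origin, axes as those of the press. The sheet spans x -80 to 105 mm and has two windows, each x -65 to 25 mm (90 mm) and 80 mm wide in y, centred at y = +55 and -55 mm. Screw heads stand 3 mm above it at the corners. Must not be touched.
- pad_left: Round black press pad, 32 mm across, on the left lever (y = +55 mm of the press), under the middle of the left window (100 mm in front of the hinge). Origin at the centre of its top face, which starts 102 mm above the bench, 23 mm below the guard's top face, and goes 11.5 mm down to the stop. It takes about 1.5 to 2.5 N to move the lever alone, about 6 N while the ram pushes the fitting down, then a hard stop (force rises steeply).
- pad_right: The same pad on the right lever (y = -55 mm of the press), under the right window; sizes and travel as for pad_left.
- lever_left (a joint): Left lever, a steel bar 14 mm wide, hinged at the rear of the press, runs forward (-x of the press) under its guard window. Value in rad: 0 is up (rest), 0.115 is fully down on its stop. A spring brings it back up when released.
- lever_right (a joint): Right lever, the same, hinged at the rear of the press, runs forward (-x of the press) under its guard window. Value in rad: 0 is up (rest), 0.115 is fully down on its stop. A spring brings it back up when released.
- cup_left (a joint): Left nest cup, brass, 30 mm across, bore 21 mm, 14 mm deep, in a steel housing 46 mm across whose rim stands 30 mm above the bench; the cup's rim starts 46 mm above the bench. Value in m, sliding straight down: 0 is up (start), about 0.014 when the lever has been pressed right down; it stays wherever it was pushed (stiff sliding fit, 2 N).
- cup_right (a joint): Right nest cup, the same, in a steel housing 46 mm across whose rim stands 30 mm above the bench; the cup's rim starts 46 mm above the bench. Value in m, sliding straight down: 0 is up (start), about 0.014 when the lever has been pressed right down; it stays wherever it was pushed (stiff sliding fit, 2 N).
- fitting: Push-in tube fitting, black with a pale stub on top, 19 mm across, 32 mm tall, loose, standing in one of the two nest cups. Origin at the centre of its underside, z up; starts 32 mm above the bench with its top 6 mm below the lever's ram.
- bolt: Hex bolt, steel, 35 mm tall, 15 mm across its head, loose, standing on its head in the other nest cup. Origin at the centre of its underside.
- nut: Clutter, to be left alone: hex nut, 22 mm across, 10 mm high, lying on the base plate between the two nests.
- multimeter: Clutter, to be left alone: orange multimeter, 147 x 110 mm over all, 48 mm high, lying left of the press. Origin under its centre.
- marker: Clutter, to be left alone: black and white marker pen, 80 x 100 mm as it lies askew, 16 mm high, lying right of the press near the front.
- spanner_17: Clutter, to be left alone: open-ended spanner, 198 x 51 mm, 9 mm high, lying right of the press.
- ptfe: Clutter, to be left alone: white tape reel, 48 mm across, 13 mm high, at the left beyond the multimeter.
- parts_tray: Clutter, to be left alone: grey divided tray, 77 x 126 mm, 26 mm high, behind the press.

How it is judged (in metres and radians):
On the way:
1. the pad of the fitting's lever is pressed by the fingers, lever down on its stop, fitting pressed down (((y of fitting in the frame of press above 0 m and value of joint lever_left above 0.1 rad and value of joint cup_left above 0.011 m and contact force between the fingers and pad_left above 1 N) or (y of fitting in the frame of press below 0 m and value of joint lever_right above 0.1 rad and value of joint cup_right above 0.011 m and contact force between the fingers and pad_right above 1 N))), for 0.2 s.
At the end, for the whole second after the job is handed in: The fitting stands upright in its nest, its cup sunk by more than 11 mm and its underside less than 24 mm above the bench; both levers are back up (below 0.02 rad); the bolt has moved less than 6 mm and its cup less than 3 mm (((y of fitting in the frame of press above 0 m and value of joint cup_left above 0.011 m and value of joint each of lever_left, lever_right below 0.02 rad and value of joint cup_right below 0.003 m and z of fitting in the frame of press below 0.024 m and angle between fitting's own z axis and vertical below 0.2 rad and linear speed of fitting below 0.02 m/s and distance of bolt from where it was at the start of the episode below 0.006 m) or (y of fitting in the frame of press below 0 m and value of joint cup_right above 0.011 m and value of joint each of lever_right, lever_left below 0.02 rad and value of joint cup_left below 0.003 m and z of fitting in the frame of press below 0.024 m and angle between fitting's own z axis and vertical below 0.2 rad and linear speed of fitting below 0.02 m/s and distance of bolt from where it was at the start of the episode below 0.006 m))); the robot touches nothing.
It fails at once if the guard frame is touched (over 1 N) (contact force between any of the fingers, the arm and guard above 1 N).
It fails at once if the lever of the bolt's station is pressed (beyond 0.04 rad) ((y of fitting in the frame of press above 0 m and value of joint lever_right above 0.04 rad) or (y of fitting in the frame of press below 0 m and value of joint lever_left above 0.04 rad)).
It fails at once if the robot touches the fitting or the bolt (contact force between any of the fingers, the arm and fitting above 0.5 N or contact force between any of the fingers, the arm and bolt above 0.5 N).
It fails at once if the fitting or the bolt is lifted (z of any of fitting, bolt in the frame of press above 0.04 m).
It fails at once if a bystander is moved by more than 15 mm (distance of any of nut, multimeter, marker, spanner_17, ptfe, parts_tray from where it was at the start of the episode above 0.015 m).
It also fails if it takes over 40 s, if anything falls off the work surface, if the arm or the gripper's body presses on something with over 40 N, if the wrist force passes 120 N, or if a joint passes its speed limit or range.

ROBOT

A 6-joint arm with a two-finger parallel gripper is mounted at the origin on a cart in front of the work surface, level with it; the furniture and walls round the work are solid. World frame = base frame: x ahead of the robot, y to its left, z up, the work surface at z = 0. Lengths are in mm, angles in rad, forces in N, time in s.
With the tool pointing down it reaches from about 425 to 925 mm from the base axis. Payload 12.5 kg.
Tool frame: the origin (TCP) lies on the centre line of the jaws, within the pads' length; the fingertips stand 8 mm ahead of it and the grasp point (between the pads) lies 11 mm behind it; z points along the fingers, y is the line along which they close (so a half turn about z gives the same grasp; the last joint's range is limited). The gripper opens to 85 mm and grips with 20 to 120 N. Pads are 22 mm wide; open, the fingers measure 114 mm over their backs; the gripper's body (76 mm by 85 mm) begins 54 mm behind the grasp point. The pads swing forward as they close: fully open they stand 13 mm farther back than shut.
Start: joints at [1.008, 0.491, 1.559, -0, 1.092, -0.106], TCP at [275.66, 560.942, 239.327] pointing down, gripper open.
Joint ranges: [-3.1, 3.1], [-0.84, 2.19], [0.05, 2.79], [-1.13, 4.28], [0.06, 2.93], [-2.69, 2.69]. Speed limits (rad/s): [2.22, 2.22, 2.79, 3.14, 3.14, 3.14].

INTERFACE

Orientations are given as [roll, pitch, yaw] about the fixed x, y, z axes, in that order (R = Rz(yaw) Ry(pitch) Rx(roll)).
In Python, from bench import sensors, optics, env gives the robot as it stands.
- The arm moves only by the tool drive_tool, never from a script. Its argument "increments" is a list of rows, each a list of 5 numbers: the opening, from 0 (shut) to 1 (fully open), then the shift along the tool's x, y, z normalised to -1 to 1, where 1 is 8 cm, then the turn about the tool's z normalised to -1 to 1, where 1 is 90 degrees. A call has 1 to 20 rows; each row is the pose to reach, as a shift and turn from the pose commanded when the call began, along the tool's axes at that moment; what a row does not reach only later rows make up. A row lasts 1/10 s, in which the tool goes at most 50 mm and 8.59 degrees, less where a joint would pass 70% of its speed; a pose out of reach is approached as far as the arm can. A call with a number of a shift or a turn outside -1 to 1 is refused whole. A call with a gripper value outside its range is refused whole. The fingers move at their own pace and stop on an object; "force" is the grip in N (left out, the last holds). Time passes only in rows, so rows that repeat a pose let the fingers close. It gives the time, the measured TCP pose, the force, the opening and the grip force at its end, in the units of the state.
- sensors.get_state(): the state, without advancing time (a new reading comes with each control period).
- optics.read_camera(name): name is "scene" or "top"; returns the picture (480x640x3 uint8, blue, green, red); there is no depth.
- optics.camera_model(name): a dict with "fx", "fy", "cx", "cy" (pixels), "eye" and "rotation" of the camera in the world. Camera axes: x right, y down, z forward; pixel columns grow to the right and rows downward; lengths in mm; the calibration is good to about 2 mm. A picture is of the moment at which its call begins. camera_model takes no time and is no camera call.
- env.finish_job(): hands the job in; it is judged then, once.
The state is a dict: "clock": time; "joint_positions": joint angles; "qvel": joint speeds; "joint_efforts": joint torques, N m; "tool_pos": TCP position; "tool_rot": TCP orientation; "wrist_force": force on the tool from outside, world axes, zero at the start; "wrist_torque": the same for the moment, N m; "opening": finger opening in mm; "grasp_force": force on a finger pad.
Only numpy, scipy, OpenCV 4.12 (cv2) and the standard library are available. Lean on these libraries where they do the work, as an engineer would, in place of code of your own. Each camera call takes 0.05 s, during which the arm holds its last target. There are 200 camera calls.

## Working session

There is one attempt and no reset: what is moved stays moved. The work goes in short steps, Python scripts to look and compute and a tool call to move; the robot and the scene stay as the last step left them, time stands still between calls to the robot, and variables do not carry over. Pictures are saved under pics/ and viewed, at most 10 in all, crops included, and the job is handed in when it is done.

Besides the shell and the picture viewer there is one more tool, called after "Request:" as name(argument=value, ...) on one line, values as JSON. drive_tool: Moves the arm, as the interface text tells. Scaled input: -1 to 1 covers 8 cm each way for a shift and 90 degrees each way for a turn. Its arguments: {"type":"object","properties":{"increments":{"type":"array","items":{"type":"array","items":{"type":"number","minimum":-1,"maximum":1}}},"force":{"type":"number"}},"required":["increments"]}

```bash
mkdir -p pics
python3 - <<'E'
from bench import sensors, optics
import cv2
for n in("scene","top"):
    cv2.imwrite(f"pics/{n}0.png",optics.read_camera(n)); print(optics.camera_model(n))
print(sensors.get_state())
E
```

```text
{'fx': 485.1941784906338, 'fy': 485.1941784906338, 'cx': 324.1981639170597, 'cy': 232.2395153008943, 'eye': array([-488.51164737, -304.30919498, 1082.29137643]), 'rotation': array([-2.28593437,  0.00444691, -1.33185001])}
{'fx': 463.00271942579974, 'fy': 463.00271942579974, 'cx': 321.9688313150168, 'cy': 238.15651524454918, 'eye': array([2.14918122e+02, 8.24656161e-01, 1.24273300e+03]), 'rotation': array([-2.81906108e+00, -1.84467094e-04, -1.71560641e+00])}
{'clock': 0.1, 'joint_positions': array([ 1.00839788e+00,  4.91495439e-01,  1.55938201e+00, -1.59914768e-05,
        1.09172706e+00, -1.05608388e-01]), 'qvel': array([-0.00038873, -0.00063346, -0.00150762,  0.00042219, -0.00050421,
       -0.0003072 ]), 'joint_efforts': array([ 2.88788193e-03, -6.19448018e+01, -2.62020779e+01, -5.36437540e-05,
        2.89687196e-03, -1.09564078e-05]), 'tool_pos': array([275.5516564 , 560.76127457, 238.79080253]), 'tool_rot': array([-3.14058494e+00, -9.25570960e-05,  2.68480993e+00]), 'wrist_force': array([-0.50501032,  0.28351343, -0.4604176 ]), 'wrist_torque': array([-0.00373357, -0.02284862,  0.01694249]), 'grasp_force': 0.0, 'opening': 85.16045374378255}
```

View pics/top0.png

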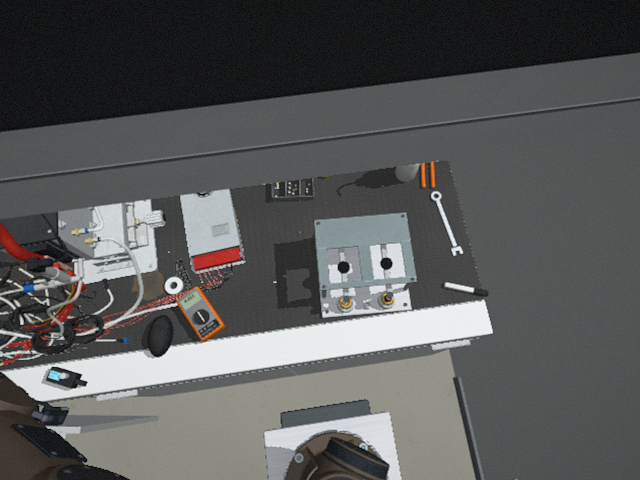

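View pics/scene0.png

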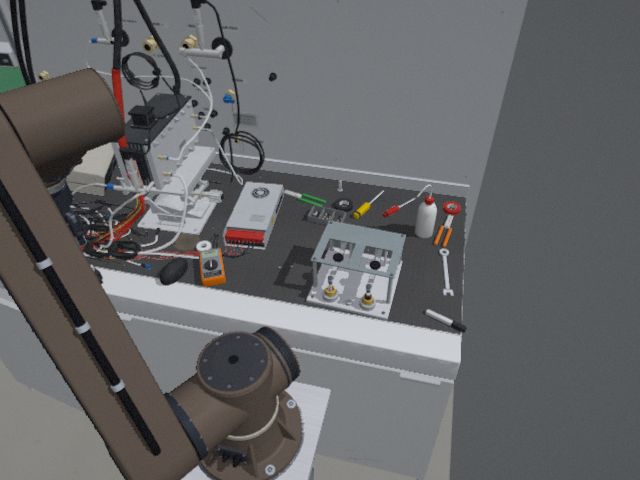

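The top view shows the press at about (365,265), with pads at about (344,267) and (386,264) and nests at (346,302) and (387,299). I'll enlarge the nests and measure the pads in both views.

```bash
cat > h.py <<'E'
import numpy as np, cv2
from scipy.spatial.transform import Rotation as R
from bench import sensors, optics
def ray(n,px):
    m=optics.camera_model(n); r=R.from_euler('xyz',m['rotation']).as_matrix()
    return m['eye'], r@np.array([(px[0]-m['cx'])/m['fx'],(px[1]-m['cy'])/m['fy'],1.])
def plane(n,px,z):
    e,d=ray(n,px); return e+d*(z-e[2])/d[2]
def proj(n,p):
    m=optics.camera_model(n); r=R.from_euler('xyz',m['rotation']).as_matrix()
    c=r.T@(np.array(p)-m['eye']); return np.array([m['fx']*c[0]/c[2]+m['cx'],m['fy']*c[1]/c[2]+m['cy']])
def tri(p1,p2):
    e1,d1=ray("top",p1); e2,d2=ray("scene",p2)
    s=np.linalg.lstsq(np.c_[d1,-d2],e2-e1,rcond=None)[0]
    a,b=e1+s[0]*d1,e2+s[1]*d2; return (a+b)/2,np.linalg.norm(a-b)
def blobs(img,box,thr=45):
    x0,y0,x1,y1=box; g=img[y0:y1,x0:x1].max(2)
    n,l,s,c=cv2.connectedComponentsWithStats((g<thr).astype(np.uint8))
    return [(s[i,4],s[i,2:4],np.round(c[i]+[x0,y0],2)) for i in range(1,n) if s[i,4]>25]
E
python3 - <<'E'
from h import *
t,s=cv2.imread('pics/top0.png'),cv2.imread('pics/scene0.png')
print(blobs(t,(325,240,405,285))); print(blobs(s,(318,240,400,275)))
for n,im,b in(("top",t,(310,205,420,325)),("scene",s,(300,220,410,320))):
    g=im[b[1]:b[3],b[0]:b[2]].astype(int)
    # sheet: greenish-grey
    m=((g[...,1]-g[...,2]>8)&(g.max(2)>60)).astype(np.uint8)
    c=max(cv2.findContours(m,0,2)[0],key=cv2.contourArea)
    q=cv2.approxPolyDP(cv2.convexHull(c),4,True)[:,0]+b[:2]
    print(n,q.tolist()); print([plane(n,p,125).round(1).tolist() for p in q])
a=cv2.resize(t[205:325,310:420],None,fx=3.6,fy=3.6,interpolation=2); b=cv2.resize(s[215:320,300:410],None,fx=3.6,fy=3.6,interpolation=2)
h=max(len(a),len(b)); a=cv2.copyMakeBorder(a,0,h-len(a),0,4,0);b=cv2.copyMakeBorder(b,0,h-len(b),0,0,0)
cv2.imwrite('pics/z0.png',np.hstack([a,b]))
E
```

```text
[(np.int32(94), array([11, 11], dtype=int32), array([385.98, 262.95])), (np.int32(94), array([11, 11], dtype=int32), array([343.14, 266.7 ]))]
[(np.int32(55), array([10,  7], dtype=int32), array([337.58, 257.02])), (np.int32(60), array([10,  8], dtype=int32), array([374.62, 264.52]))]
top [[406, 214], [416, 281], [320, 288], [315, 220]]
[[618.4, -278.2, 125.0], [440.7, -266.9, 125.0], [457.5, -29.9, 125.0], [636.0, -42.6, 125.0]]
scene [[405, 234], [394, 277], [311, 260], [331, 220]]
[[629.6, -276.5, 125.0], [445.1, -267.7, 125.0], [456.6, -31.3, 125.0], [642.5, -46.1, 125.0]]
```

View pics/z0.png

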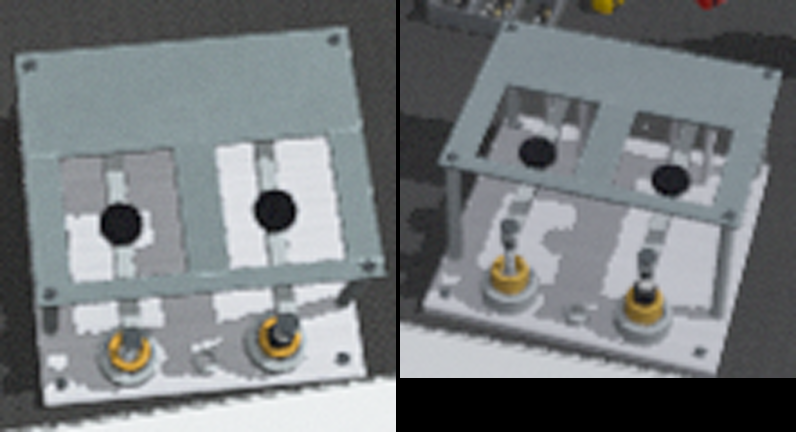

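The crop suggests the right nest holds the fitting: there is black above the brass, then a pale stub. The left nest shows a grey metal shank. I'll triangulate the pads and check the nest colours closely.

Run:
```python
from h import *
t,s=cv2.imread('pics/top0.png'),cv2.imread('pics/scene0.png')
L,e1=tri((343.14,266.7),(337.58,257.02)); Rr,e2=tri((385.98,262.95),(374.62,264.52))
print(L.round(1),e1,Rr.round(1),e2,np.linalg.norm(L-Rr))
for a,b in(((343.14,266.7),(337.58,257.02)),((385.98,262.95),(374.62,264.52))):
    print(plane("top",a,102).round(1),plane("scene",b,102).round(1))
d=L-Rr; print("yaw",np.degrees(np.arctan2(-d[0],d[1])))
st=sensors.get_state(); rt=R.from_euler('xyz',st['tool_rot'])
tgt=(plane("top",(385.98,262.95),102)+plane("scene",(374.62,264.52),102))/2
print(tgt.round(1),"shift in tool",rt.inv().apply(np.r_[tgt[:2],240]-st['tool_pos'])/80)
a=cv2.resize(t[285:315,330:405],None,fx=10,fy=10,interpolation=0)
b=cv2.resize(s[270:312,310:385],None,fx=10,fy=10,interpolation=0)[:, :]
cv2.imwrite('pics/z1.png',cv2.resize(np.vstack([a[:,:750],b]),(600,576)))
```

```text
[508.5 -96.8 102.7] 0.41542588773032524 [ 502.3 -206.4  103.2] 0.503339602638619 109.81597500469832
[508.6 -96.7 102. ] [509.3 -96.8 102. ]
[ 502.6 -206.4  102. ] [ 503.7 -206.5  102. ]
yaw -3.1919958062722458
[ 503.1 -206.5  102. ] shift in tool [-6.78322288 -7.35256948 -0.00833353]
```

View pics/z1.png

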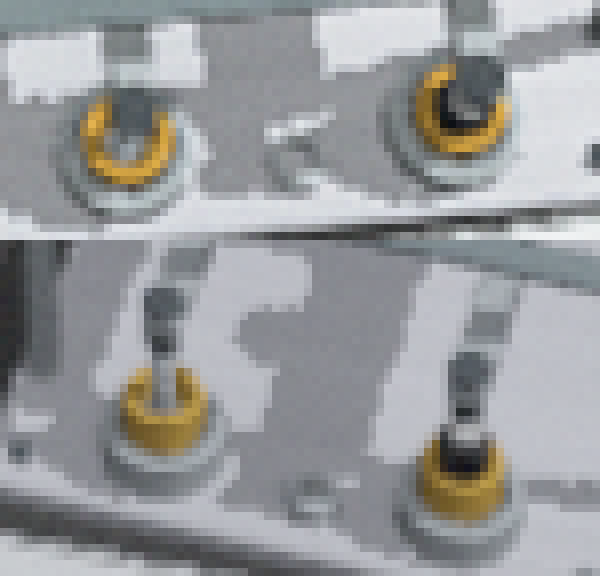

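The right nest holds the fitting: black body and pale stub in the cup. The left one is the bolt. The right pad is at (502.9, -206.4), z about 103, and the pad spacing of 109.8 mm agrees with the 110 mm given. I'll close the gripper, rise and travel across.

Request:
drive_tool(increments=[[0, -0.1, -0.05, -0.3, 0], [0, -0.4, -0.2, -0.6, 0], [0, -0.7, -0.4, -0.75, 0], [0, -1, -0.6, -0.75, 0]], force=40)

```text
clock: 0.5
tool_pos: [326.9, 482.1, 300.8]
tool_rot: [3.139, 0.001, 2.685]
wrist_force: [-0.1, 0.0, -0.2]
opening: 28.2
grasp_force: 0.0
```

Request:
drive_tool(increments=[[0, -0.3, -0.2, 0, 0], [0, -0.7, -0.4, 0, 0], [0, -1, -0.6, 0, 0]])

```text
clock: 0.8
tool_pos: [377.7, 402.9, 299.1]
tool_rot: [-3.141, -0.0, 2.685]
wrist_force: [-0.7, -0.0, 0.1]
opening: -0.0
grasp_force: 0.0
```

Request:
drive_tool(increments=[[0, -0.3, -0.2, 0, 0], [0, -0.7, -0.4, 0, 0], [0, -1, -0.6, 0, 0]])

```text
clock: 1.1
tool_pos: [428.4, 324.5, 299.1]
tool_rot: [-3.141, -0.0, 2.685]
wrist_force: [0.2, 0.1, -0.2]
opening: 0.5
grasp_force: 0.0
```

Request:
drive_tool(increments=[[0, -0.3, -0.3, 0, 0], [0, -0.7, -0.7, 0, 0], [0, -1, -1, 0, 0]])

```text
clock: 1.4
tool_pos: [464.3, 216.8, 299.1]
tool_rot: [-3.141, -0.0, 2.685]
wrist_force: [-0.3, 0.3, 0.6]
opening: 0.1
grasp_force: 0.0
```

Request:
drive_tool(increments=[[0, -0.3, -0.3, 0, 0], [0, -0.7, -0.7, 0, 0], [0, -1, -1, 0, 0]])

```text
clock: 1.7
tool_pos: [500.9, 109.6, 299.1]
tool_rot: [-3.141, -0.0, 2.684]
wrist_force: [0.2, -0.7, 0.2]
opening: -0.2
grasp_force: 0.0
```

Request:
drive_tool(increments=[[0, -0.15, -0.3, 0, 0], [0, -0.3, -0.6, 0, 0], [0, -0.44, -0.88, 0, 0]])

```text
clock: 2.0
tool_pos: [500.9, 31.7, 299.0]
tool_rot: [-3.141, -0.001, 2.684]
wrist_force: [0.3, 0.2, 0.9]
opening: -0.2
grasp_force: 0.0
```

Request:
drive_tool(increments=[[0, -0.15, -0.3, 0, 0], [0, -0.3, -0.6, 0, 0], [0, -0.44, -0.88, 0, 0]])

```text
clock: 2.3
tool_pos: [501.4, -46.9, 299.1]
tool_rot: [-3.142, -0.0, 2.685]
wrist_force: [-0.1, 0.2, -0.6]
opening: 0.3
grasp_force: 0.0
```

Request:
drive_tool(increments=[[0, -0.15, -0.3, 0, 0], [0, -0.3, -0.6, 0, 0], [0, -0.44, -0.88, 0, 0]])

```text
clock: 2.6
tool_pos: [501.9, -125.6, 299.1]
tool_rot: [3.142, -0.0, 2.685]
wrist_force: [-0.2, -0.2, 0.3]
opening: -0.2
grasp_force: 0.0
```

Request:
drive_tool(increments=[[0, -0.15, -0.3, 0, 0], [0, -0.3, -0.6, 0, 0], [0, -0.44, -0.88, 0, 0], [0, -0.44, -0.88, 0, 0], [0, -0.44, -0.88, 0, 0]])

```text
clock: 3.1
tool_pos: [502.5, -203.2, 298.9]
tool_rot: [3.141, -0.001, 2.684]
wrist_force: [0.1, 0.9, 1.2]
opening: 0.3
grasp_force: 0.0
```

Request:
drive_tool(increments=[[0, -0.02, -0.035, 0.3, 0], [0, -0.02, -0.035, 0.6, 0], [0, -0.02, -0.035, 0.9, 0], [0, -0.02, -0.035, 0.9, 0]])

```text
clock: 3.5
tool_pos: [501.9, -204.8, 224.9]
tool_rot: [3.141, -0.005, 2.686]
wrist_force: [0.8, -0.1, 0.7]
opening: 0.3
grasp_force: 0.0
```

Request:
drive_tool(increments=[[0, 0, 0, 0.3, 0], [0, 0, 0, 0.6, 0], [0, 0, 0, 0.8, 0], [0, 0, 0, 0.8, 0], [0, 0, 0, 0.8, 0]])

```text
clock: 4.0
tool_pos: [503.4, -206.1, 164.5]
tool_rot: [3.142, 0.001, 2.685]
wrist_force: [-0.4, 0.3, 0.4]
opening: -0.2
grasp_force: 0.0
```

Run:
```python
from h import *
t,s=optics.read_camera("top"),optics.read_camera("scene")
p=sensors.get_state()['tool_pos']; print(p)
for n in("top","scene"): print(n,proj(n,p+[0,0,-8]),proj(n,[502.9,-206.4,102]))
a=cv2.resize(t[195:320,305:425],(400,417),interpolation=2);b=cv2.resize(s[195:320,300:420],(400,417),interpolation=2)
cv2.imwrite('pics/z2.png',np.hstack([a,b]))
```

```text
[ 503.53078997 -206.39848581  164.76596002]
top [388.84020911 256.59470552] [385.94445137 262.82044791]
scene [375.80915695 250.57551123] [374.52371251 264.71056392]
```

View pics/z2.png

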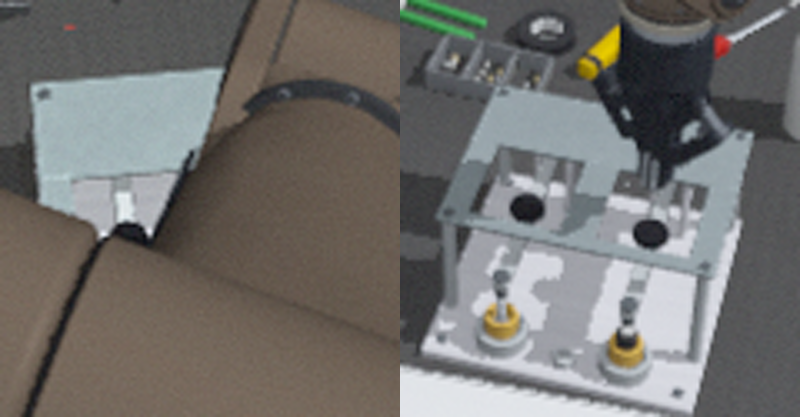

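The tips are centred over the right pad: seen at about (376,250) in the scene picture, predicted (375.8,250.6). Nothing is near the guard. I'll descend in steps.

Request:
drive_tool(increments=[[0, 0, 0, 0.15, 0], [0, 0, 0, 0.3, 0], [0, 0, 0, 0.45, 0], [0, 0, 0, 0.55, 0], [0, 0, 0, 0.55, 0]])

```text
clock: 4.6
tool_pos: [502.4, -206.1, 117.7]
tool_rot: [3.141, -0.003, 2.685]
wrist_force: [-0.3, 0.2, 0.0]
opening: -0.0
grasp_force: 0.0
```

Request:
drive_tool(increments=[[0, 0, 0, 0.05, 0], [0, 0, 0, 0.1, 0], [0, 0, 0, 0.14, 0], [0, 0, 0, 0.17, 0], [0, 0, 0, 0.17, 0]])

```text
clock: 5.1
tool_pos: [502.7, -206.4, 105.6]
tool_rot: [-3.142, -0.0, 2.685]
wrist_force: [-2.3, -0.1, 2.1]
opening: 0.3
grasp_force: 1.3
```

Request:
drive_tool(increments=[[0, 0, 0, 0.02, 0], [0, 0, 0, 0.045, 0], [0, 0, 0, 0.065, 0], [0, 0, 0, 0.065, 0], [0, 0, 0, 0.065, 0]])

```text
clock: 5.6
tool_pos: [502.7, -206.3, 100.6]
tool_rot: [3.142, -0.0, 2.685]
wrist_force: [-3.7, -1.1, 4.1]
opening: -0.2
grasp_force: 2.2
```

Request:
drive_tool(increments=[[0, 0, 0, 0.01, 0], [0, 0, 0, 0.018, 0], [0, 0, 0, 0.018, 0]])

```text
clock: 5.9
tool_pos: [502.6, -206.3, 99.2]
tool_rot: [-3.142, -0.001, 2.685]
wrist_force: [-4.7, -0.5, 5.9]
opening: -0.2
grasp_force: 3.1
```

Request:
drive_tool(increments=[[0, 0, 0, 0.01, 0], [0, 0, 0, 0.018, 0], [0, 0, 0, 0.018, 0]])

```text
clock: 6.2
tool_pos: [502.6, -206.3, 98.4]
tool_rot: [-3.142, -0.0, 2.685]
wrist_force: [-7.2, 0.6, 15.2]
opening: 0.3
grasp_force: 7.8
```

Request:
drive_tool(increments=[[0, 0, 0, 0.008, 0], [0, 0, 0, 0.012, 0], [0, 0, 0, 0.012, 0]])

```text
clock: 6.5
tool_pos: [502.6, -206.3, 98.0]
tool_rot: [-3.141, 0.0, 2.685]
wrist_force: [-10.7, 1.5, 21.6]
opening: 0.2
grasp_force: 11.7
```

The force rises steeply at z = 98.4 (5.9, then 15, then 22 N), exactly at the predicted stop of 98.5. I'll hold 0.5 s, then check the picture while holding.

Request:
drive_tool(increments=[[0, 0, 0, 0, 0], [0, 0, 0, 0, 0], [0, 0, 0, 0, 0], [0, 0, 0, 0, 0], [0, 0, 0, 0, 0]])

```text
clock: 7.0
tool_pos: [502.6, -206.3, 98.0]
tool_rot: [-3.141, 0.0, 2.685]
wrist_force: [-9.8, 3.0, 21.7]
opening: 0.3
grasp_force: 11.7
```

Request:
drive_tool(increments=[[0, 0, 0, -0.05, 0], [0, 0, 0, -0.1, 0], [0, 0, 0, -0.2, 0], [0, 0, 0, -0.35, 0], [0, 0, 0, -0.55, 0], [0, 0, 0, -0.8, 0], [0, 0, 0, -1, 0], [0, 0, 0, -1, 0]])

```text
clock: 7.8
tool_pos: [503.8, -206.7, 179.1]
tool_rot: [-3.142, 0.004, 2.685]
wrist_force: [0.3, -0.8, -0.2]
opening: 0.2
grasp_force: 0.0
```

Request:
drive_tool(increments=[[0, 0, 0, -0.3, 0], [0, 0, 0, -0.6, 0], [0, 0, 0, -1, 0], [0, 0, 0, -1, 0]])

```text
clock: 8.2
tool_pos: [504.0, -206.9, 259.8]
tool_rot: [-3.141, 0.006, 2.685]
wrist_force: [-0.4, 0.3, -0.8]
opening: 0.1
grasp_force: 0.0
```

Run:
```python
from h import *
s=optics.read_camera("scene")
o=cv2.imread('pics/scene0.png')
print(blobs(s,(318,240,400,275)), "before R (374.62,264.52), L (337.58,257.02)")
f=lambda i:cv2.resize(i[240:318,310:390],(400,390),interpolation=0)
cv2.imwrite('pics/z3.png',np.hstack([f(o),f(s)]))
```

```text
[] before R (374.62,264.52), L (337.58,257.02)
```

View pics/z3.png

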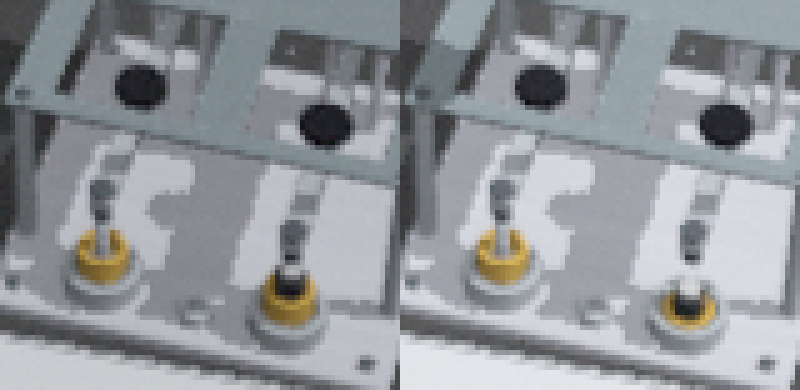

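The right cup has sunk nearly flush into its housing, at about (690,305) in the crop, with the fitting upright in it. Both levers are back up and the bolt and its cup are unchanged. The arm is clear, so I'm handing in.

```bash
python3 -c "
from bench import env
print(env.finish_job())"
```

```text
the job is handed in; nothing more can be done
None
```

I pressed the fitting (right nest) down to the stop and held it there for over half a second. The lever came back up, the arm withdrew clear, and the job is handed in; the hand-in call returned no verdict.

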